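# Open the slide press and hold it open

### The arm

A 6-joint arm with a two-finger parallel gripper is mounted at the origin on the work surface. World frame = base frame: x ahead of the robot, y to its left, z up, the work surface at z = 0. Lengths are in mm, angles in rad, forces in N, time in s.
With the tool pointing down it reaches from about 350 to 775 mm from the base axis. Payload 7.3 kg.
Tool frame: the origin (TCP) lies at the very end of the fingers, on their centre line; the grasp point (between the pads) lies 19 mm behind it; z points along the fingers, y is the line along which they close (so a half turn about z gives the same grasp; the last joint's range is limited). The gripper opens to 92 mm and grips with 3 to 60 N. Pads are 19 mm wide; open, the fingers measure 130 mm over their backs; the gripper's body (75 mm by 190 mm) begins 47 mm behind the grasp point.
Start: joints at [1.11, 0.342, 1.524, -0, 1.275, -0.146], TCP at [162.541, 499.228, 194.641] pointing down, gripper open.
Joint ranges: [-2.53, 2.53], [-0.77, 2.02], [0.04, 2.7], [-1, 4.14], [0.28, 2.66], [-3.11, 3.11]. Speed limits (rad/s): [2.57, 2.57, 3.14, 3.14, 3.14, 3.14].

### API

Orientations are given as [roll, pitch, yaw] about the fixed x, y, z axes, in that order (R = Rz(yaw) Ry(pitch) Rx(roll)).
In Python, from plant import * gives the robot as it stands.
- The arm moves only by the tool arm_command, never from a script. Its arguments are lists of equal length, an entry for each row: "gripper": the finger opening in mm, from 0 to 91.8; "dp": the shift along the tool's x, y, z in units of 25 mm (1.0 is 25 mm), a list of three; "twist": the turn about the tool's z in units of 5 degrees (1.0 is 5 degrees). A call has exactly 5 rows; each row shifts and turns the commanded pose from where the row before left it, along the tool's axes as they then stand; what a row does not reach is not made up. A row lasts 1/8 s, in which the tool goes at most 62.5 mm and 10.7 degrees, less where a joint would pass 70% of its speed; a pose out of reach is approached as far as the arm can. A call is refused whole if a number of a shift passes 1 or a number of a turn 1, either way. A call with a gripper value outside its range is refused whole. The fingers move at their own pace and stop on an object; the grip force is fixed at half the most. Time passes only in rows, so rows that do not move let the fingers close, or fill a call up. It gives the time, the measured TCP pose, the force, the opening and the grip force at its end, in the units of the state.
- get_obs(): the state, without advancing time (a new reading comes with each control period).
- capture(name): name is "scene" or "top" or "wrist"; returns the picture (400x640x3 uint8, red, green, blue); there is no depth.
- get_calibration(name): a dict with "mtx" (3x3 intrinsics, pixels), "position" and "attitude" of the camera in the world; the wrist camera has in their place "mount" (4x4, takes a point from camera to tool coordinates, whose origin is the TCP and whose axes are the flange's). Camera axes: x right, y down, z forward; pixel columns grow to the right and rows downward; lengths in mm; the calibration is good to about 2 mm. A picture is of the moment at which its call begins: read the wrist's pose just before it. get_calibration takes no time and is no camera call.
- close_job(): hands the job in; it is judged then, once.
The state is a dict: "time": time; "joint_positions": joint angles; "dq": joint speeds; "tau": joint torques, N m; "tool_pos": TCP position; "tcp_rot": TCP orientation; "contact_force": force on the tool from outside, world axes, zero at the start; "moment": the same for the moment, N m; "grip_width": finger opening in mm; "finger_force": force on a finger pad.
Only numpy, scipy, OpenCV 4.12 (cv2) and the standard library are available. Lean on these libraries where they do the work, as an engineer would, in place of code of your own. Each camera call takes 0.05 s, during which the arm holds its last target. There are 200 camera calls.

### The job

Get the slide press ready for the next slide: first stand the box of slides, which lies flat on the bench, up on its narrow closed end about where it lies, open end with the slides upward, and let go of it. Then pull the spring latch on the press arm's coupler sideways and lift the arm off its ball by the latch tab, until its free end is up about 7 cm, and finish while still holding it raised and still. Leave the bottle, the jar and the beaker where they are.

Things in the scene. Friction and masses are not known exactly. Their poses are not given: they have to be found in the camera images.
- slide_box: Off-white card box of microscope slides, about 0.2 kg, lying flat: 80 long (its x) x 57 wide (y) x 30 thick (z) mm. Origin at the centre of its underside as it lies; x points lengthwise towards the open end, where the glass slides stick 14 mm out of the 66 mm long sleeve (the slides there span 51 x 26 mm). The closed end is a flat 57 x 30 mm face 40 mm behind the origin; upright means x points up.
- box_mouth (a point): Centre of the slide box's open end (the outer ends of the slides), 40 mm ahead of the box's origin along its x and 15 mm above its underside.
- box_foot (a point): Centre of the slide box's closed end face, on which it is to stand; 40 mm behind the origin, 15 mm above the underside as it lies.
- press: Grey slide press fixed to the bench: base plate 260 (x) x 110 (y) x 18 mm, origin at the centre of its underside. Its x points from the arm's free end (nearer the robot) to the hinge. A 27 mm steel ball on a 30 mm round collar and a 10 mm neck stands at x = -85 mm, y = 0. An aluminium arm with a 52 x 50 mm coupler at its free end sits over the ball; the coupler's flat top lies 76 mm above the bench when shut.
- hinge (a point): Hinge axis of the press arm: at press x = +105 mm, y = 0, 62 mm above the bench; the axis runs along the press's y. The tab's centre is 190 mm from it horizontally and 50 mm above it when shut.
- press_arm (a joint): Angle of the arm, rad: 0 shut on the ball, grows as the free end rises, stops at 1.1. The arm (about 0.4 kg, hinge without friction) falls back if let go; while the latch is in, it can rise only 2 mm.
- latch (a joint): Sideways travel of the latch, m: 0 in (locked), 0.018 fully out. It slides on the coupler towards the press's +y (left, seen from the free end looking to the hinge); the leg of the latch hangs outside that side of the coupler with its foot hooked under the ball's collar. The foot is clear of the collar from 0.010 out; pull to 0.014 or more before lifting. The spring pushes it back in with 3 N at 0 and 8.4 N at full travel.
- latch_tab (a point): Centre of the upper part of the latch's upright black finger tab, 112 mm above the bench when shut. The tab is 30 (along press x) x 14 (along press y) mm and stands from 83 to 131 mm above the bench (this point is 19 mm below its top) with free space around it; the latch's flat plate lies under it. It moves with the latch and the arm.
- coupler (a point): Centre of the ball coupler at the free end of the arm, 50 mm above the bench when shut, 190 mm from the hinge.
- reagent_bottle: White bottle, 52 mm across, 95 mm high, origin under its centre. Leave it alone.
- stain_jar: Amber jar with black lid, 60 mm across, 80 mm high, origin under its centre. Leave it alone.
- beaker: Clear beaker, 60 mm across, 75 mm high, origin under its centre. Leave it alone.
Mind the look-alikes: they are no part of the job. What is shaped like the slide_box but pink is not meant.

How it is judged:
By the outcome, as a careful person would: the job done as asked, in the order asked, and still so for the second after the job is handed in, while the arm keeps its last pose, push and grip.
It also fails if it takes over 58 s, if anything falls off the work surface, if the arm or the gripper's body presses on something with over 40 N, if the wrist force passes 120 N, or if a joint passes its speed limit or range.

## Working session

There is one attempt and no reset: what is moved stays moved. The work goes in short steps, Python scripts to look and compute and a tool call to move; the robot and the scene stay as the last step left them, time stands still between calls to the robot, and variables do not carry over. Pictures are saved under pics/ and viewed, at most 10 in all, crops included, and the job is handed in when it is done.

Besides the shell and the picture viewer there is one more tool, called as a command line: name --pt "numbers of a row" for each row, then --argument value for the rest. arm_command: Moves the arm, as the interface text tells. Its arguments: {"type":"object","properties":{"gripper":{"type":"array"},"dp":{"type":"array"},"twist":{"type":"array"}},"required":["gripper","dp","twist"]}

```bash
mkdir -p pics; python3 - <<'E'
from plant import *
import cv2
print(get_obs())
for n in("scene","top"):
    cv2.imwrite(f"pics/{n}0.png",capture(n)[:,:,::-1]); print(n,get_calibration(n))
print(get_calibration("wrist"))
E
```

```text
{'time': 0.0, 'joint_positions': array([ 1.11000879e+00,  3.42709393e-01,  1.52502560e+00, -3.09224675e-05,
        1.27542354e+00, -1.46004912e-01]), 'dq': array([ 0.00192434, -0.00028305, -0.00132286, -0.00057629,  0.00022665,
        0.00058206]), 'tau': array([-1.19668050e-03, -4.31251931e+01, -2.44216561e+01,  7.17147742e-02,
        5.61194227e-02, -1.75751538e-04]), 'tool_pos': array([162.32483001, 498.78015547, 193.94894031]), 'tcp_rot': array([-3.14003913e+00, -1.98559695e-04,  2.82681890e+00]), 'contact_force': array([0.53564706, 0.84314656, 0.02646633]), 'moment': array([-0.0089774 , -0.00437559, -0.02589152]), 'finger_force': 0.0, 'grip_width': 91.8099291592149}
scene {'mtx': array([[481.14291855,   0.        , 320.59539474],
       [  0.        , 481.14291855, 205.29395798],
       [  0.        ,   0.        ,   1.        ]]), 'position': array([1472.29024636, -582.38641289,  945.08373458]), 'attitude': array([-2.27428881, -0.01388027,  0.97335345])}
top {'mtx': array([[427.33404682,   0.        , 316.48164255],
       [  0.        , 427.33404682, 198.70789588],
       [  0.        ,   0.        ,   1.        ]]), 'position': array([ 550.49711409,   13.78063994, 1401.54104307]), 'attitude': array([-3.07930917, -0.02463827, -1.56706662])}
{'mtx': array([[295.13509759,   0.        , 316.09347587],
       [  0.        , 295.13509759, 200.24669667],
       [  0.        ,   0.        ,   1.        ]]), 'mount': array([[-9.74074345e-04, -9.55167908e-01, -2.96063030e-01,
         8.01118063e+01],
       [ 9.99999423e-01, -7.96069982e-04, -7.21783072e-04,
        -7.95893954e-02],
       [ 4.53737136e-04, -2.96063562e-01,  9.55168132e-01,
        -1.90664274e+02],
       [ 0.00000000e+00,  0.00000000e+00,  0.00000000e+00,
         1.00000000e+00]])}
```

View pics/top0.png

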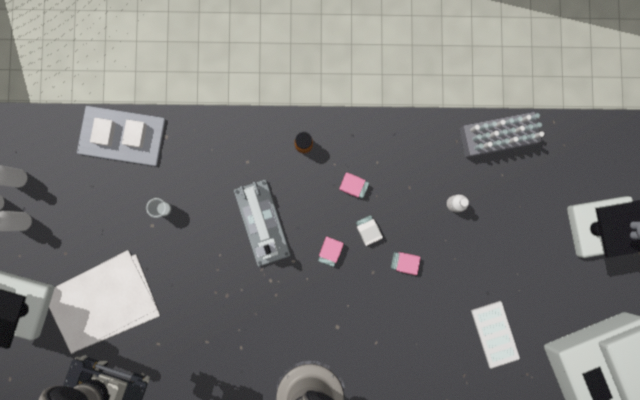

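View pics/scene0.png

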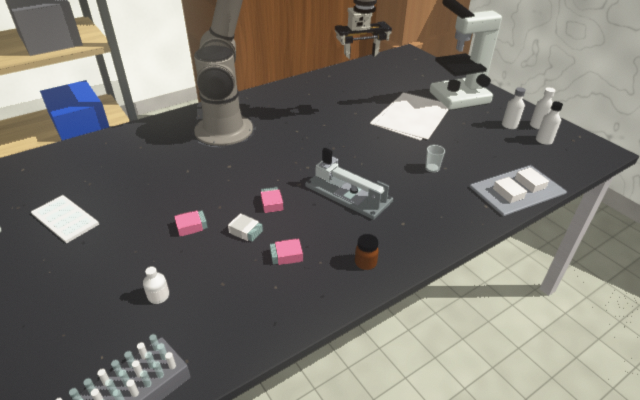

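```bash
cat > h.py <<'E'
import numpy as np, cv2
from plant import *
from scipy.spatial.transform import Rotation as R
def campose(n,o=None):
    c=get_calibration(n)
    if n=="wrist":
        T=R.from_euler('xyz',o['tcp_rot']).as_matrix(); m=c['mount']
        return c['mtx'],T@m[:3,:3],o['tool_pos']+T@m[:3,3]
    return c['mtx'],R.from_euler('xyz',c['attitude']).as_matrix(),c['position']
def ray(n,u,v,z,o=None):
    K,A,p=campose(n,o); d=A@np.linalg.inv(K)@[u,v,1]
    return p+d*(z-p[2])/d[2]
def proj(n,P,o=None):
    K,A,p=campose(n,o); q=K@A.T@(np.asarray(P,float)-p); return q[:2]/q[2]
E
python3 - <<'E'
from h import *
t=cv2.imread("pics/top0.png"); s=cv2.imread("pics/scene0.png")
a=cv2.resize(t[170:280,225:425],(800,440),interpolation=cv2.INTER_CUBIC)
cv2.imwrite("pics/c1.png",a)
for p,z in [((370,231),30),((267,250),131),((354,185),30),((331,251),30),((407,264),30),((304,142),80),((457,203),95),((158,208),75)]: print(p,ray("top",*p,z).round())
E
```

```text
(370, 231) [ 533. -192.   30.]
(267, 250) [478. 128. 131.]
(354, 185) [ 681. -141.   30.]
(331, 251) [469. -67.  30.]
(407, 264) [ 428. -310.   30.]
(304, 142) [810.  21.  80.]
(457, 203) [ 621. -452.   95.]
(158, 208) [602. 469.  75.]
```

View pics/c1.png

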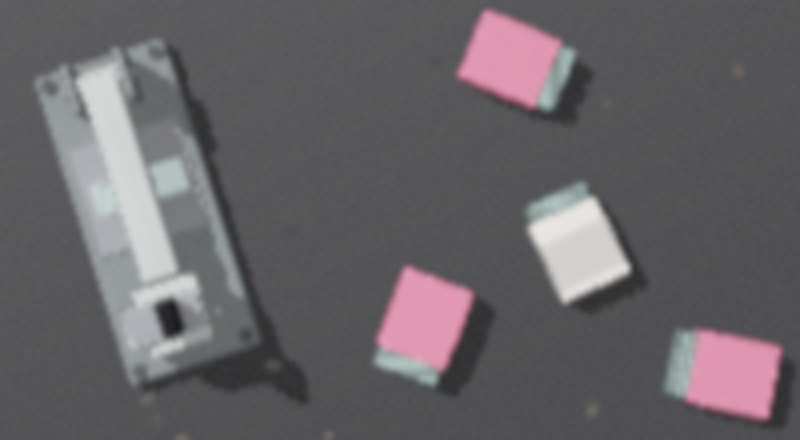

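The things that could be taken for the slide box are:
- the white card box with slides at top (370,231)
- pink boxes at (354,185), (331,251) and (407,264)
- white boxes on a tray at (101,131) and (133,133)

The crop shows the off-white one at (370,231) with green glass slides at its upper end, crop (555,197). That is the slide box. The press has its black tab at crop (170,318).

```bash
cat >> h.py <<'E'
def rows(goal,yaw,n):
    """goal xyz TCP, final yaw, n rows of even motion; prints tool-axis rows in units"""
    o=get_obs(); p=o['tool_pos']; y0=o['tcp_rot'][2]
    d=np.array(goal,float)-p; dy=(yaw-y0)
    dy=(dy+np.pi/2)%np.pi-np.pi/2 if abs(dy)<9 and yaw is None else dy
    tw=-np.degrees(dy)/5/n
    y=y0; out=[]
    for i in range(n):
        T=R.from_euler('xyz',[np.pi,0,y]).as_matrix(); out.append((T.T@d/n/25).round(2).tolist()); y+=dy/n
    print("twist/row",round(tw,3)); print(out)
E
python3 - <<'E'
from h import *
f=lambda u,v:(u/4+225-.375,v/4+170-.375)
c=[ray("top",*f(*q),30) for q in [(530,230),(597,195),(632,268),(567,303)]]
m=[ray("top",*f(*q),28) for q in [(525,210),(585,183)]]
c=np.array(c);m=np.array(m);print(c.round(),m.round())
ax=(c[0]+c[1]-c[2]-c[3])/2; print(np.linalg.norm(ax),np.degrees(np.arctan2(ax[1],ax[0])))
w=c[0]-c[1];print(np.linalg.norm(w),np.degrees(np.arctan2(-w[0],w[1])))
w=c[3]-c[2];print(np.linalg.norm(w),np.degrees(np.arctan2(-w[0],w[1])))
print("sleeve ctr",c.mean(0),"box foot",(c[2]+c[3])/2)
# press plate corners z=18
k=np.array([ray("top",*f(*q),18) for q in [(38,78),(165,42),(260,345),(137,383)]])
ax=(k[0]+k[1]-k[2]-k[3])/2;print("press",k.mean(0),np.linalg.norm(ax),np.degrees(np.arctan2(ax[1],ax[0])))
print("tab",ray("top",*f(167,317),131))
rows([540,-190,190],.454,35)
E
```

```text
[[ 545. -151.   30.]
 [ 574. -205.   30.]
 [ 515. -233.   30.]
 [ 487. -180.   30.]] [[ 561. -147.   28.]
 [ 583. -195.   28.]]
65.04118460850326 26.240739965416942
61.059814602508325 27.605252318661602
59.5002703799613 28.179471635037643
sleeve ctr [ 530.42573907 -192.01578173   30.        ] box foot [ 501.25658204 -206.39455783   30.        ]
press [559.37554293 155.10581914  18.        ] 257.3144155307279 18.299153385050488
tab [480.82941971 130.0570265  131.        ]
twist/row 0.777
[[-0.65, -0.61, 0.0], [-0.69, -0.57, 0.0], [-0.73, -0.52, 0.0], [-0.76, -0.47, 0.0], [-0.79, -0.42, 0.0], [-0.82, -0.36, 0.0], [-0.84, -0.31, 0.0], [-0.86, -0.25, 0.0], [-0.88, -0.19, 0.0], [-0.89, -0.13, 0.0], [-0.9, -0.07, 0.0], [-0.9, -0.01, 0.0], [-0.9, 0.05, 0.0], [-0.89, 0.11, 0.0], [-0.88, 0.17, 0.0], [-0.87, 0.23, 0.0], [-0.85, 0.29, 0.0], [-0.83, 0.35, 0.0], [-0.8, 0.4, 0.0], [-0.77, 0.46, 0.0], [-0.74, 0.51, 0.0], [-0.7, 0.56, 0.0], [-0.66, 0.6, 0.0], [-0.62, 0.65, 0.0], [-0.58, 0.69, 0.0], [-0.53, 0.73, 0.0], [-0.48, 0.76, 0.0], [-0.43, 0.79, 0.0], [-0.37, 0.82, 0.0], [-0.32, 0.84, 0.0], [-0.26, 0.86, 0.0], [-0.2, 0.88, 0.0], [-0.14, 0.89, 0.0], [-0.08, 0.89, 0.0], [-0.02, 0.9, 0.0]]
```

arm_command --gripper '[91, 91, 91, 91, 91]' --pt "-0.65 -0.6 0" --pt "-0.7 -0.55 0" --pt "-0.75 -0.5 0" --pt "-0.75 -0.45 0" --pt "-0.8 -0.4 0" --twist '[0.8, 0.8, 0.8, 0.8, 0.8]'

```text
time: 0.72
tool_pos: [217.5, 401.7, 194.3]
tcp_rot: [-3.141, 0.0, 2.475]
contact_force: [-0.3, 0.2, -0.6]
grip_width: 90.8
finger_force: 0.0
```

arm_command --gripper '[91, 91, 91, 91, 91]' --pt "-0.8 -0.35 0" --pt "-0.85 -0.3 0" --pt "-0.85 -0.25 0" --pt "-0.9 -0.2 0" --pt "-0.9 -0.15 0" --twist '[0.8, 0.8, 0.8, 0.8, 0.8]'

```text
time: 1.35
tool_pos: [269.6, 302.2, 194.4]
tcp_rot: [-3.141, 0.0, 2.126]
contact_force: [0.4, -0.1, 0.1]
grip_width: 90.4
finger_force: 0.0
```

arm_command --gripper '[91, 91, 91, 91, 91]' --pt "-0.9 -0.05 0" --pt "-0.9 0 0" --pt "-0.9 0.05 0" --pt "-0.9 0.1 0" --pt "-0.9 0.15 0" --twist '[0.8, 0.8, 0.8, 0.8, 0.8]'

```text
time: 1.98
tool_pos: [321.1, 201.7, 194.4]
tcp_rot: [-3.141, 0.0, 1.777]
contact_force: [0.3, 0.2, -1.0]
grip_width: 91.3
finger_force: 0.0
```

arm_command --gripper '[91, 91, 91, 91, 91]' --pt "-0.85 0.25 0" --pt "-0.85 0.3 0" --pt "-0.85 0.35 0" --pt "-0.8 0.4 0" --pt "-0.75 0.45 0" --twist '[0.8, 0.8, 0.8, 0.8, 0.8]'

```text
time: 2.6
tool_pos: [372.0, 102.1, 194.4]
tcp_rot: [-3.141, 0.0, 1.428]
contact_force: [-0.1, -0.2, -1.3]
grip_width: 91.1
finger_force: 0.0
```

arm_command --gripper '[91, 91, 91, 91, 91]' --pt "-0.75 0.5 0" --pt "-0.7 0.55 0" --pt "-0.65 0.6 0" --pt "-0.6 0.65 0" --pt "-0.6 0.7 0" --twist '[0.8, 0.8, 0.8, 0.8, 0.8]'

```text
time: 3.22
tool_pos: [421.5, 1.7, 194.4]
tcp_rot: [-3.141, 0.0, 1.079]
contact_force: [-0.3, -0.9, 0.3]
grip_width: 90.6
finger_force: 0.0
```

```bash
python3 - <<'E'
from h import *
o=get_obs();print(o['time'],o['tool_pos'],o['tcp_rot'],o['joint_positions'])
rows([550,-180,160],.471,8)
E
```

```text
3.225 [421.48996064   1.71963534 194.35628895] [-3.14089151e+00  7.26359467e-05  1.07919658e+00] [-1.78312050e-01  1.51984365e-01  1.78319938e+00  1.57271053e-04
  1.20709831e+00  3.13231729e-01]
twist/row 0.871
[[-0.5, 1.0, 0.17], [-0.42, 1.03, 0.17], [-0.34, 1.06, 0.17], [-0.26, 1.08, 0.17], [-0.18, 1.1, 0.17], [-0.09, 1.11, 0.17], [-0.01, 1.11, 0.17], [0.08, 1.11, 0.17]]
```

arm_command --gripper '[91, 91, 91, 91, 91]' --pt "-0.4 0.8 0.1" --pt "-0.34 0.82 0.1" --pt "-0.28 0.84 0.1" --pt "-0.22 0.86 0.1" --pt "-0.16 0.88 0.1" --twist '[0.7, 0.7, 0.7, 0.7, 0.7]'

```text
time: 3.85
tool_pos: [488.6, -88.2, 181.8]
tcp_rot: [-3.141, -0.0, 0.772]
contact_force: [0.7, -0.6, -0.7]
grip_width: 91.0
finger_force: 0.0
```

arm_command --gripper '[91, 91, 91, 91, 91]' --pt "-0.1 0.88 0.2" --pt "-0.04 0.9 0.2" --pt "0 0.9 0.2" --pt "0.08 0.9 0" --pt "0 0 0" --twist '[0.7, 0.7, 0.7, 0.7, 0.6]'

```text
time: 4.47
tool_pos: [544.3, -159.4, 166.2]
tcp_rot: [-3.141, 0.0, 0.474]
contact_force: [-0.4, 0.4, 0.5]
grip_width: 91.1
finger_force: 0.0
```

```bash
python3 - <<'E'
from h import *
o=get_obs();print(o['time'],o['tool_pos'],o['tcp_rot'])
im=capture("wrist")[:,:,::-1]; cv2.imwrite("pics/w1.png",im)
E
```

```text
4.475 [ 544.25316981 -159.39043613  166.18680965] [-3.14144386e+00  2.08793476e-04  4.74362441e-01]
```

View pics/w1.png

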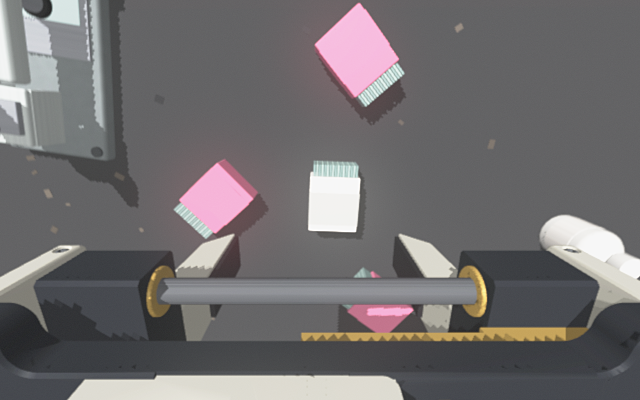

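The white box is at (334,200) with its slides up at (336,168), well aligned with the tool and ahead of it. The three pink boxes are clear of it.

```bash
python3 - <<'E'
from h import *
o=get_obs();
c=np.array([ray("wrist",*q,30,o) for q in [(310,173),(359,176),(357,232),(309,231)]]);print(c.round(1))
ax=(c[0]+c[1]-c[2]-c[3])/2; y=np.arctan2(ax[1],ax[0]); print(np.linalg.norm(ax),y, np.linalg.norm(c[0]-c[1]))
w=c[0]-c[1]+c[3]-c[2];y2=np.arctan2(-w[0],w[1]);print(y2)
y=(y+y2)/2
u=ax/np.linalg.norm(ax);foot=c.mean(0)-33*u;print("foot",foot,"grip",foot+66*u)
g=foot+66*u;T=R.from_euler('xyz',[np.pi,0,y]).as_matrix()
print("yaw",y,"dp at final yaw",T.T@(np.r_[g[:2],4]-o['tool_pos'])/25,"twist",-np.degrees(y-o['tcp_rot'][2])/5)
E
```

```text
[[ 550.7 -147.7   30. ]
 [ 572.8 -198.6   30. ]
 [ 511.9 -230.3   30. ]
 [ 486.9 -178.5   30. ]]
69.68930424266478 0.4642158396573017 55.49893020180758
0.42995348427444424
foot [ 501.04964386 -203.56628279   30.        ] grip [ 560.06505699 -174.01664635   30.        ]
yaw 0.44708466196587293 dp at final yaw [0.32228408 0.83115943 6.48973959] twist 0.2956422211870774
```

arm_command --gripper '[91, 91, 91, 91, 91]' --pt "0.15 0.4 0.6" --pt "0.15 0.45 0.9" --pt "0 0 1" --pt "0 0 1" --pt "0 0 1" --twist '[0.3, 0, 0, 0, 0]'

```text
time: 5.15
tool_pos: [559.5, -173.3, 52.5]
tcp_rot: [-3.141, 0.001, 0.453]
contact_force: [-0.0, -0.1, 0.0]
grip_width: 91.0
finger_force: 0.0
```

arm_command --gripper '[91, 91, 91, 91, 91]' --pt "0 0 0.8" --pt "0 0 0.6" --pt "0 0 0.3" --pt "0 0 0.2" --pt "0 0 0" --twist '[0, 0, 0, 0, 0]'

```text
time: 5.78
tool_pos: [559.6, -173.2, 7.2]
tcp_rot: [3.141, -0.0, 0.453]
contact_force: [0.5, -1.2, 0.5]
grip_width: 91.0
finger_force: 0.0
```

arm_command --gripper '[45, 45, 45, 45, 45]' --pt "0 0 0" --pt "0 0 0" --pt "0 0 0" --pt "0 0 0" --pt "0 0 0" --twist '[0, 0, 0, 0, 0]'

```text
time: 6.4
tool_pos: [559.5, -173.2, 7.1]
tcp_rot: [3.142, -0.0, 0.453]
contact_force: [0.6, 0.5, -0.2]
grip_width: 46.9
finger_force: 0.0
```

arm_command --gripper '[45, 45, 45, 45, 45]' --pt "0 0 0" --pt "0 0 -0.5" --pt "0 0 -1" --pt "0 0 -1" --pt "0 0 -0.5" --twist '[0, 0, 0, 0, 0]'

```text
time: 7.02
tool_pos: [560.3, -173.6, 84.3]
tcp_rot: [3.139, -0.002, 0.453]
contact_force: [0.2, 0.1, -0.3]
grip_width: 45.3
finger_force: 0.0
```

```bash
python3 - <<'E'
from h import *
o=get_obs();print(o['time'],o['tool_pos'],o['tcp_rot'],o['moment'])
s=capture("scene")[:,:,::-1]; w=capture("wrist")[:,:,::-1]
a=cv2.resize(s[160:270,170:310],(560,440),interpolation=cv2.INTER_CUBIC); b=cv2.resize(w[100:320,240:400],(240,330))
c=np.zeros((440,800,3),np.uint8);c[:,:560]=a;c[:330,560:]=b
cv2.imwrite("pics/l1.png",c)
E
```

```text
7.025 [ 560.31562857 -173.55178599   84.29713759] [ 3.13930052e+00 -1.98605891e-03  4.53135563e-01] [-0.08956482  0.13834872  0.01546281]
```

View pics/l1.png

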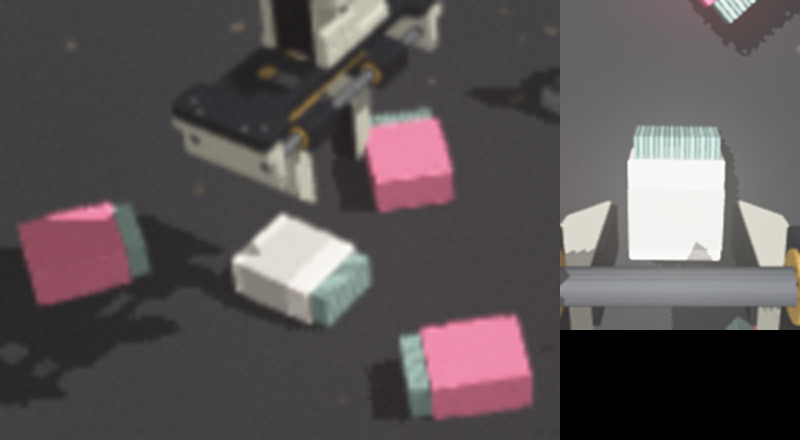

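The box was missed: it lies ahead of the fingers, with sleeve corners at about (285,205), (350,205), (347,273) and (286,273) in the wrist picture. I'll recompute its position.

```bash
python3 - <<'E'
from h import *
o=get_obs();print(o['tool_pos'],o['joint_positions'])
c=np.array([ray("wrist",*q,30,o) for q in [(285,205),(350,205),(347,273),(286,273)]]);print(c.round(1),c.mean(0))
# scene: crop/4+(170,160)
f=lambda u,v:(u/4+170-.375,v/4+160-.375)
for q in [(233,262),(285,215),(357,247),(312,290)]: print("scene",ray("scene",*f(*q),30).round(1))
print("tcp in scene",proj("scene",o['tool_pos']),"tcp in wrist",proj("wrist",o['tool_pos'],o), "in top",proj("top",o['tool_pos']))
E
```

```text
[ 560.3685575  -173.54693633   83.87174955] [-4.30997065e-01  5.55447914e-01  1.50302196e+00  1.06942718e-04
  1.07988013e+00  6.86582301e-01]
[[ 549.  -149.3   30. ]
 [ 573.7 -200.3   30. ]
 [ 513.1 -229.2   30. ]
 [ 488.1 -177.6   30. ]] [ 530.98615372 -189.10985499   30.        ]
scene [ 516.1 -229.7   30. ]
scene [ 491.4 -176.7   30. ]
scene [ 549.8 -150.    30. ]
scene [ 571.6 -197.    30. ]
tcp in scene [251.7298135  212.05088518] tcp in wrist [315.81137439 229.36930352] in top [366.61471377 222.38265769]
```

```bash
python3 - <<'E'
from h import *
o=get_obs();T=R.from_euler('xyz',o['tcp_rot']).as_matrix()
for dz in (0,-36):
  for y in (-42,-22.5,22.5,42):
    for x in (-9.5,9.5):
      P=o['tool_pos']+T@[x,y,dz]; s=proj("scene",P); w=proj("wrist",P,o)
      print(dz,y,x,"scenecrop",((s-[170,160])*4).round(),"wristcrop",((w-[240,100])*1.5+[560,0]).round())
E
```

```text
0 -42 -9.5 scenecrop [352. 170.] wristcrop [585. 213.]
0 -42 9.5 scenecrop [374. 179.] wristcrop [582. 175.]
0 -22.5 -9.5 scenecrop [335. 185.] wristcrop [626. 213.]
0 -22.5 9.5 scenecrop [358. 194.] wristcrop [625. 175.]
0 22.5 -9.5 scenecrop [296. 222.] wristcrop [721. 213.]
0 22.5 9.5 scenecrop [319. 232.] wristcrop [723. 175.]
0 42 -9.5 scenecrop [278. 239.] wristcrop [763. 213.]
0 42 9.5 scenecrop [301. 249.] wristcrop [765. 175.]
-36 -42 -9.5 scenecrop [348. 129.] wristcrop [567. 252.]
-36 -42 9.5 scenecrop [371. 138.] wristcrop [563. 208.]
-36 -22.5 -9.5 scenecrop [331. 145.] wristcrop [617. 252.]
-36 -22.5 9.5 scenecrop [354. 154.] wristcrop [615. 208.]
-36 22.5 -9.5 scenecrop [291. 181.] wristcrop [731. 252.]
-36 22.5 9.5 scenecrop [314. 191.] wristcrop [733. 208.]
-36 42 -9.5 scenecrop [273. 198.] wristcrop [780. 252.]
-36 42 9.5 scenecrop [296. 208.] wristcrop [784. 208.]
```

The fingers really end about 30 mm above the reported TCP. Both the scene and wrist views show this, and closing at z=7 met nothing. I'll reopen and go down by that extra amount.

arm_command --gripper '[91, 91, 91, 91, 91]' --pt "0 0 0" --pt "0 0 0" --pt "0 0 0" --pt "0 0 0.5" --pt "0 0 1" --twist '[0, 0, 0, 0, 0]'

```text
time: 7.75
tool_pos: [560.0, -173.4, 44.2]
tcp_rot: [3.14, -0.001, 0.453]
contact_force: [-0.5, -0.4, 0.6]
grip_width: 88.9
finger_force: 0.0
```

arm_command --gripper '[91, 91, 91, 91, 91]' --pt "0 0 1" --pt "0 0 0.7" --pt "0 0 0.4" --pt "0 0 0.2" --pt "0 0 0" --twist '[0, 0, 0, 0, 0]'

```text
time: 8.38
tool_pos: [559.6, -173.2, -12.8]
tcp_rot: [3.141, -0.0, 0.453]
contact_force: [0.8, 0.6, -1.2]
grip_width: 90.9
finger_force: 0.0
```

arm_command --gripper '[91, 91, 91, 91, 91]' --pt "0 0 0.1" --pt "0 0 0.1" --pt "0 0 0.1" --pt "0 0 0.1" --pt "0 0 0" --twist '[0, 0, 0, 0, 0]'

```text
time: 9.0
tool_pos: [559.3, -173.1, -23.2]
tcp_rot: [-3.141, 0.0, 0.453]
contact_force: [0.3, -0.7, 0.8]
grip_width: 90.9
finger_force: 0.0
```

No bench contact at z=-23, which confirms the offset. Now I'll close.

arm_command --gripper '[45, 45, 45, 45, 45]' --pt "0 0 0" --pt "0 0 0" --pt "0 0 0" --pt "0 0 0" --pt "0 0 0" --twist '[0, 0, 0, 0, 0]'

```text
time: 9.62
tool_pos: [559.7, -173.3, -22.8]
tcp_rot: [3.141, -0.0, 0.453]
contact_force: [1.2, -0.1, -0.2]
grip_width: 56.5
finger_force: 30.0
```

```bash
python3 - <<'E'
from h import *
o=get_obs();print(o['tool_pos'],o['grip_width'],o['finger_force'])
s=capture("scene")[:,:,::-1]; w=capture("wrist")[:,:,::-1]
a=cv2.resize(s[160:270,170:310],(560,440),interpolation=cv2.INTER_CUBIC); b=cv2.resize(w[100:320,240:400],(240,330))
c=np.zeros((440,800,3),np.uint8);c[:,:560]=a;c[:330,560:]=b
cv2.imwrite("pics/l2.png",c)
E
```

```text
[ 559.66851093 -173.27036939  -22.8119636 ] 56.5168357230143 29.999476075172424
```

View pics/l2.png

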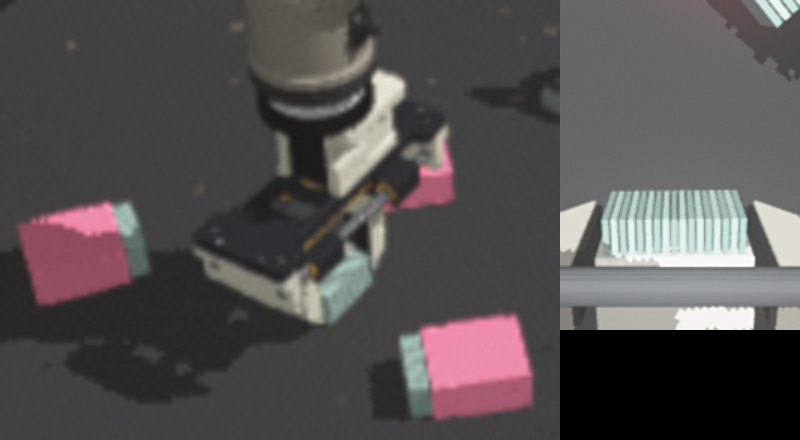

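The box is gripped across its width at 56.5 mm and 30 N, near the mouth, with the slides ahead of the fingers. I'll lift it and see whether it swings down.

arm_command --gripper '[45, 45, 45, 45, 45]' --pt "0 0 -0.5" --pt "0 0 -0.8" --pt "0 0 -0.8" --pt "0 0 -0.7" --pt "0 0 0" --twist '[0, 0, 0, 0, 0]'

```text
time: 10.35
tool_pos: [560.4, -173.5, 48.9]
tcp_rot: [3.139, -0.002, 0.453]
contact_force: [-0.3, -0.1, -1.8]
grip_width: 56.3
finger_force: 30.0
```

```bash
python3 - <<'E'
from h import *
o=get_obs();print(o['tool_pos'],o['grip_width'],o['finger_force'],o['moment'])
s=capture("scene")[:,:,::-1]; w=capture("wrist")[:,:,::-1]
a=cv2.resize(s[160:270,170:310],(560,440),interpolation=cv2.INTER_CUBIC); b=cv2.resize(w[100:320,240:400],(240,330))
c=np.zeros((440,800,3),np.uint8);c[:,:560]=a;c[:330,560:]=b
cv2.imwrite("pics/l3.png",c)
E
```

```text
[ 560.38890938 -173.47801894   48.89717438] 56.28836085965271 29.99781847000122 [-0.08846829  0.06806003 -0.00308929]
```

View pics/l3.png

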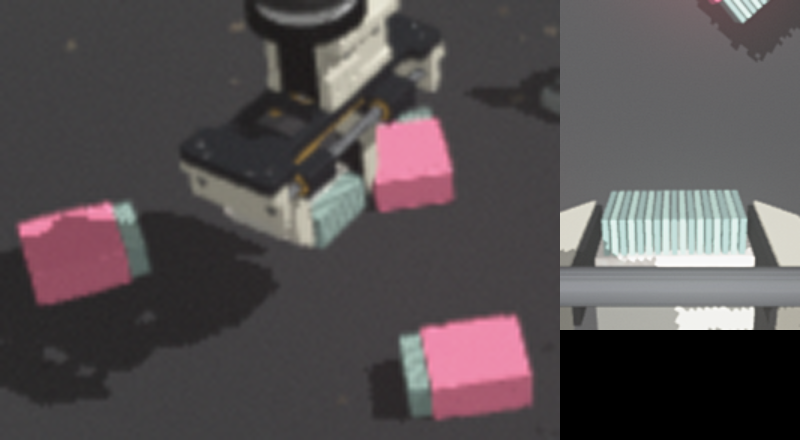

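Still level: the grip is too firm to let it pivot. I'll lower it closer to the bench, ease the opening toward the box width, and watch the grip force.

arm_command --gripper '[56, 56, 56, 56, 56]' --pt "0 0 0" --pt "0 0 0" --pt "0 0 0" --pt "0 0 0" --pt "0 0 0" --twist '[0, 0, 0, 0, 0]'

```text
time: 11.08
tool_pos: [559.5, -173.2, 47.0]
tcp_rot: [-3.141, -0.0, 0.453]
contact_force: [-0.5, 0.3, -2.7]
grip_width: 56.3
finger_force: 30.0
```

```bash
python3 - <<'E'
from h import *
o=get_obs();print(o['tool_pos'],o['grip_width'],o['finger_force'],o['moment'],o['contact_force'])
E
```

```text
[ 559.4757479  -173.16254188   47.03709411] 56.32253883676545 29.99782919883728 [-0.06865655  0.06912371  0.02338806] [-0.53455338  0.31863658 -2.66842583]
```

The box stays rigid in the grip at a fixed 30 N, and the tool cannot tilt. My new plan has four steps:
1. Set the box down and regrip it close to its closed end.
2. Lower its mouth onto the press coupler's front edge, so it pivots mouth-up in the pads.
3. Stand it on the bench with a gentle press.
4. Release it.

arm_command --gripper '[45, 45, 45, 45, 45]' --pt "0 0 0.8" --pt "0 0 0.9" --pt "0 0 0.7" --pt "0 0 0.35" --pt "0 0 0" --twist '[0, 0, 0, 0, 0]'

```text
time: 11.7
tool_pos: [559.6, -173.2, -21.8]
tcp_rot: [-3.142, -0.0, 0.453]
contact_force: [-0.4, -0.0, -1.8]
grip_width: 56.7
finger_force: 30.0
```

arm_command --gripper '[80, 80, 80, 80, 80]' --pt "0 0 0" --pt "0 0 0" --pt "-0.4 0 0" --pt "-0.7 0 0" --pt "-0.75 0 0" --twist '[0, 0, 0, 0, 0]'

```text
time: 12.32
tool_pos: [517.0, -193.8, -21.5]
tcp_rot: [3.142, -0.0, 0.453]
contact_force: [0.7, -0.2, 0.5]
grip_width: 79.8
finger_force: 0.0
```

arm_command --gripper '[45, 45, 45, 45, 45]' --pt "0 0 0" --pt "0 0 0" --pt "0 0 0" --pt "0 0 0" --pt "0 0 -0.2" --twist '[0, 0, 0, 0, 0]'

```text
time: 12.95
tool_pos: [517.5, -192.9, -17.1]
tcp_rot: [-3.14, 0.001, 0.454]
contact_force: [-1.0, 0.4, -2.2]
grip_width: 57.0
finger_force: 30.0
```

```bash
python3 - <<'E'
from h import *
o=get_obs();print(o['tool_pos'],o['grip_width'],o['finger_force'],o['moment'])
w=capture("wrist")[:,:,::-1]
cv2.imwrite("pics/w4.png",w)
# waypoint: coupler front edge centre (press x=-111), tool 55 mm before it
c=np.array([559.4,155.1]);a=.315;ex=np.array([np.cos(a),np.sin(a)])
t=np.array([480.8,130.]);print("tab from press pose",c-85*ex)
f=(c-85*ex+t)/2-26*ex; print("coupler front",f)
rows([*(f-45*ex),95],a,12)
E
```

```text
[ 517.49703917 -192.90938457  -17.05968832] 57.00766905316423 29.992152750492096 [-0.06730608  0.12825005  0.01592151]
tab from press pose [478.58230779 128.76559995]
coupler front [454.97044804 121.32757172]
twist/row 0.132
[[0.12, -1.06, -0.37], [0.11, -1.06, -0.37], [0.1, -1.06, -0.37], [0.09, -1.06, -0.37], [0.07, -1.06, -0.37], [0.06, -1.06, -0.37], [0.05, -1.06, -0.37], [0.04, -1.06, -0.37], [0.02, -1.06, -0.37], [0.01, -1.06, -0.37], [-0.0, -1.06, -0.37], [-0.01, -1.06, -0.37]]
```

View pics/w4.png

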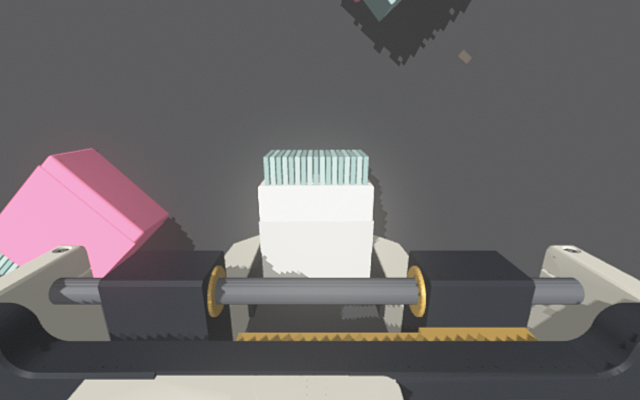

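The box is gripped again near its closed end at 57 mm and 30 N, with the slides ahead at (316,167) and the pink box clear to the left. Next I'll carry it to the front of the press.

arm_command --gripper '[45, 45, 45, 45, 45]' --pt "0 0 -1" --pt "0 0 -1" --pt "0 -0.5 -0.8" --pt "-0.1 -0.9 -0.5" --pt "-0.1 -1 0" --twist '[0, 0, 0.1, 0.2, 0.2]'

```text
time: 13.62
tool_pos: [488.1, -141.0, 66.9]
tcp_rot: [3.14, -0.001, 0.409]
contact_force: [-0.4, -0.4, -1.9]
grip_width: 56.7
finger_force: 30.0
```

arm_command --gripper '[45, 45, 45, 45, 45]' --pt "-0.1 -1 0" --pt "-0.1 -1 0" --pt "-0.1 -1 0" --pt "-0.1 -1 0" --pt "-0.1 -1 0" --twist '[0.2, 0.2, 0.2, 0.2, 0.2]'

```text
time: 14.25
tool_pos: [429.9, -28.7, 65.9]
tcp_rot: [-3.141, 0.0, 0.322]
contact_force: [0.2, 1.4, -1.9]
grip_width: 56.8
finger_force: 30.0
```

arm_command --gripper '[45, 45, 45, 45, 45]' --pt "-0.1 -1 0" --pt "-0.1 -1 0" --pt "-0.1 -1 0" --pt "-0.1 -1 0" --pt "0 -0.6 0" --twist '[0.1, 0, 0, 0, 0]'

```text
time: 14.88
tool_pos: [384.7, 77.6, 65.9]
tcp_rot: [-3.141, 0.0, 0.314]
contact_force: [1.4, 0.1, -1.4]
grip_width: 56.8
finger_force: 30.0
```

```bash
python3 - <<'E'
from h import *
o=get_obs();print(o['time'],o['tool_pos'],o['tcp_rot'])
im=capture("wrist")[:,:,::-1]; cv2.imwrite("pics/w5.png",im)
rows([*(np.array([455,121.3])-85*np.array([.951,.31])),62],.315,1)
a=.315;ex=np.array([np.cos(a),np.sin(a)]);c=np.array([455,121.3])
for n,p in dict(tabtop=[*(c+26*ex),131],front=[*c,76]).items(): print(n,proj("wrist",p,o))
E
```

```text
14.875 [384.65580503  77.63227531  65.93352053] [-3.14139801e+00  2.53679326e-04  3.14426449e-01]
twist/row -0.006
[[-0.18, -0.75, 0.16]]
tabtop [263.34352942  37.38067533]
front [281.81589511 108.83718223]
```

View pics/w5.png

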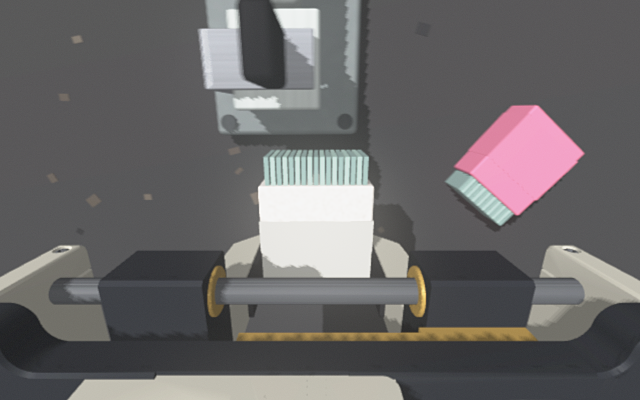

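The coupler's front edge is at (278,108), as predicted. The tab base is behind it at (263,86), and the box mouth is in front at (316,165). I'll move the mouth over the edge and lower it.

arm_command --gripper '[45, 45, 45, 45, 45]' --pt "0 -0.8 0" --pt "0.5 0 0" --pt "0.5 0 0" --pt "0 0 0.3" --pt "0 0 0" --twist '[0, 0, 0, 0, 0]'

```text
time: 15.55
tool_pos: [402.2, 103.0, 57.4]
tcp_rot: [-3.141, 0.002, 0.313]
contact_force: [-0.5, 0.4, -2.6]
grip_width: 56.5
finger_force: 30.0
```

arm_command --gripper '[45, 45, 45, 45, 45]' --pt "0 0 0.2" --pt "0 0 0.2" --pt "0 0 0.2" --pt "0 0 0.2" --pt "0 0 0" --twist '[0, 0, 0, 0, 0]'

```text
time: 16.18
tool_pos: [401.6, 103.2, 38.0]
tcp_rot: [-3.141, 0.002, 0.314]
contact_force: [-3.2, -1.6, 2.3]
grip_width: 56.6
finger_force: 30.0
```

```bash
python3 - <<'E'
from h import *
o=get_obs();print(o['tool_pos'],o['tcp_rot'],o['contact_force'],o['moment'],o['grip_width'])
im=capture("wrist")[:,:,::-1]; cv2.imwrite("pics/w6.png",im)
g=cv2.imread("pics/w5.png")
# row profile through slides/box: columns 270-360, compare
for n,i in(("w5",g),("w6",im)): print(n,[ (r,i[r,300:340].mean(0).astype(int).tolist()) for r in range(110,272,8)])
E
```

```text
[401.6090897  103.17408963  37.96308491] [-3.14119640e+00  2.39638239e-03  3.13611732e-01] [-3.1994093  -1.61213552  2.26400068] [-0.20152647  0.47072115  0.03219459] 56.62488774083029
w5 [(110, [111, 111, 106]), (118, [110, 110, 105]), (126, [112, 112, 107]), (134, [82, 83, 81]), (142, [77, 79, 77]), (150, [139, 143, 128]), (158, [190, 195, 173]), (166, [187, 192, 172]), (174, [191, 197, 177]), (182, [198, 204, 185]), (190, [243, 244, 245]), (198, [243, 245, 245]), (206, [243, 245, 245]), (214, [244, 245, 245]), (222, [229, 233, 233]), (230, [229, 233, 234]), (238, [229, 233, 233]), (246, [229, 232, 233]), (254, [228, 232, 233]), (262, [228, 231, 232]), (270, [195, 200, 201])]
w6 [(110, [90, 87, 86]), (118, [88, 86, 85]), (126, [87, 85, 83]), (134, [87, 85, 83]), (142, [99, 99, 96]), (150, [101, 103, 97]), (158, [144, 148, 132]), (166, [149, 153, 136]), (174, [167, 172, 153]), (182, [174, 179, 161]), (190, [192, 197, 178]), (198, [211, 216, 201]), (206, [240, 242, 243]), (214, [240, 242, 243]), (222, [240, 242, 243]), (230, [240, 242, 243]), (238, [222, 227, 227]), (246, [222, 227, 227]), (254, [222, 226, 227]), (262, [221, 226, 226]), (270, [196, 201, 201])]
```

It is pivoting in the pads with a force of only about 5 N. Continuing down.

arm_command --gripper '[45, 45, 45, 45, 45]' --pt "0 0 0.2" --pt "0 0 0.2" --pt "0 0 0.2" --pt "0 0 0.2" --pt "0 0 0" --twist '[0, 0, 0, 0, 0]'

```text
time: 16.85
tool_pos: [403.6, 103.6, 18.2]
tcp_rot: [3.141, -0.001, 0.314]
contact_force: [0.3, 0.1, 0.3]
grip_width: 56.7
finger_force: 30.0
```

arm_command --gripper '[45, 45, 45, 45, 45]' --pt "0.05 0 0.2" --pt "0.05 0 0.2" --pt "0.05 0 0" --pt "0.05 0 0" --pt "0 0 0" --twist '[0, 0, 0, 0, 0]'

```text
time: 17.48
tool_pos: [405.6, 104.4, 7.8]
tcp_rot: [-3.141, 0.005, 0.314]
contact_force: [-6.3, -4.6, 1.6]
grip_width: 56.9
finger_force: 30.0
```

```bash
python3 - <<'E'
from h import *
o=get_obs();print(o['tool_pos'],o['tcp_rot'],o['contact_force'],o['moment'],o['grip_width'])
im=capture("wrist")[:,:,::-1]; cv2.imwrite("pics/w7.png",im)
s=capture("scene")[:,:,::-1]; cv2.imwrite("pics/s7.png",s)
for n,i in(("w7",im),): print(n,[ (r,i[r,300:340].mean(0).astype(int).tolist()) for r in range(110,272,8)])
E
```

```text
[405.59555413 104.44496404   7.75375209] [-3.14102088  0.00453826  0.31359931] [-6.28491539 -4.55835471  1.64484632] [-0.67556827  0.72475471 -0.11477789] 56.858013846607506
w7 [(110, [84, 82, 81]), (118, [82, 81, 79]), (126, [81, 79, 78]), (134, [80, 78, 77]), (142, [79, 77, 75]), (150, [79, 77, 75]), (158, [86, 86, 83]), (166, [88, 88, 85]), (174, [88, 88, 85]), (182, [86, 88, 81]), (190, [192, 196, 179]), (198, [197, 202, 184]), (206, [208, 213, 195]), (214, [213, 217, 200]), (222, [216, 220, 203]), (230, [216, 220, 204]), (238, [157, 162, 149]), (246, [211, 216, 210]), (254, [194, 200, 204]), (262, [196, 202, 206]), (270, [165, 170, 172])]
```

```bash
cat >> h.py <<'E'
def tiltpred(o,gx=20.,gz=19.,goff=42.):
    T=R.from_euler('xyz',o['tcp_rot']).as_matrix()
    for th in range(0,100,10):
        t=np.radians(th); r=[]
        for b,h in ((80,2),(80,28),(66,30),(0,30)):
            x=b-gx; z=h-gz
            X=x*np.cos(t)-z*np.sin(t); Z=x*np.sin(t)+z*np.cos(t)
            r.append(round(proj("wrist",o['tool_pos']+T@[X,0,-goff-Z],o)[1]))
        print(th,r)
E
python3 - <<'E'
from h import *
o=get_obs();tiltpred(o)
im=cv2.imread("pics/w7.png");print([(r,im[r,305:325].mean(0).astype(int).tolist()) for r in range(178,262,3)])
E
```

```text
0 [147, 154, 184, 301]
10 [146, 163, 194, 300]
20 [148, 177, 207, 297]
30 [155, 197, 223, 293]
40 [167, 221, 242, 289]
50 [185, 250, 263, 283]
60 [208, 280, 283, 278]
70 [236, 309, 303, 272]
80 [267, 336, 320, 265]
90 [298, 357, 335, 259]
[(178, [68, 68, 65]), (181, [67, 67, 64]), (184, [65, 65, 62]), (187, [117, 120, 107]), (190, [219, 223, 207]), (193, [213, 218, 201]), (196, [219, 222, 207]), (199, [219, 223, 208]), (202, [219, 224, 209]), (205, [219, 224, 208]), (208, [221, 225, 211]), (211, [222, 226, 211]), (214, [222, 226, 211]), (217, [222, 226, 212]), (220, [223, 227, 212]), (223, [222, 226, 211]), (226, [222, 226, 212]), (229, [222, 226, 212]), (232, [224, 228, 213]), (235, [164, 170, 156]), (238, [164, 169, 157]), (241, [163, 169, 157]), (244, [183, 188, 178]), (247, [247, 248, 249]), (250, [247, 247, 247]), (253, [192, 199, 203]), (256, [196, 201, 205]), (259, [197, 203, 207])]
```

The tilt is about 47°. I'll push 10 mm forward against the edge for a few more degrees.

arm_command --gripper '[45, 45, 45, 45, 45]' --pt "0.1 0 0.05" --pt "0.1 0 0.05" --pt "0.1 0 0.05" --pt "0.1 0 0" --pt "0 0 0" --twist '[0, 0, 0, 0, 0]'

```text
time: 18.2
tool_pos: [411.7, 107.4, 3.0]
tcp_rot: [-3.139, 0.011, 0.314]
contact_force: [-10.7, -4.5, 0.0]
grip_width: 56.7
finger_force: 30.0
```

arm_command --gripper '[45, 45, 45, 45, 45]' --pt "-0.6 0 0" --pt "-0.8 0 -0.6" --pt "0 0.5 -1" --pt "0 1 0" --pt "0 1 0" --twist '[0, 0, 0, 0, 0]'

```text
time: 18.82
tool_pos: [403.5, 37.3, 44.7]
tcp_rot: [3.142, -0.001, 0.314]
contact_force: [0.3, -0.2, -2.1]
grip_width: 56.5
finger_force: 30.0
```

```bash
python3 - <<'E'
from h import *
o=get_obs();print(o['time'],o['tool_pos'],o['contact_force'],o['grip_width'],o['finger_force'])
im=capture("wrist")[:,:,::-1]; cv2.imwrite("pics/w8.png",im)
tiltpred(o)
print([(r,im[r,305:325].mean(0).astype(int).tolist()) for r in range(160,275,4)])
rows([525,-190,50],o['tcp_rot'][2],12)
E
```

```text
18.825 [403.53731987  37.32758192  44.70701753] [ 0.30255478 -0.20367098 -2.05746893] 56.45790808265437 30.00027447938919
0 [147, 154, 184, 301]
10 [146, 163, 194, 300]
20 [148, 177, 207, 297]
30 [155, 197, 223, 293]
40 [167, 221, 242, 289]
50 [185, 250, 263, 283]
60 [208, 280, 283, 278]
70 [236, 309, 303, 272]
80 [267, 336, 320, 265]
90 [298, 357, 335, 259]
[(160, [75, 75, 74]), (164, [75, 76, 76]), (168, [77, 80, 83]), (172, [74, 77, 77]), (176, [70, 70, 69]), (180, [70, 71, 69]), (184, [71, 72, 70]), (188, [72, 72, 70]), (192, [69, 69, 68]), (196, [204, 208, 188]), (200, [202, 206, 186]), (204, [228, 232, 217]), (208, [218, 222, 205]), (212, [218, 223, 205]), (216, [217, 222, 205]), (220, [217, 222, 205]), (224, [219, 223, 207]), (228, [220, 224, 207]), (232, [220, 224, 208]), (236, [222, 225, 209]), (240, [221, 225, 208]), (244, [221, 224, 209]), (248, [221, 225, 209]), (252, [221, 226, 209]), (256, [220, 224, 208]), (260, [217, 222, 203]), (264, [151, 156, 147]), (268, [246, 247, 247]), (272, [151, 155, 158])]
twist/row -0.001
[[0.15, 0.84, -0.02], [0.15, 0.84, -0.02], [0.15, 0.84, -0.02], [0.15, 0.84, -0.02], [0.15, 0.84, -0.02], [0.15, 0.84, -0.02], [0.15, 0.84, -0.02], [0.15, 0.84, -0.02], [0.15, 0.84, -0.02], [0.15, 0.84, -0.02], [0.15, 0.84, -0.02], [0.15, 0.84, -0.02]]
```

Tilt is about 54°, so pressing down will now right the box. I'll carry it back to where it lay.

arm_command --gripper '[45, 45, 45, 45, 45]' --pt "0.15 0.8 0" --pt "0.15 0.9 0" --pt "0.15 0.9 0" --pt "0.15 0.9 0" --pt "0.15 0.9 0" --twist '[0, 0, 0, 0, 0]'

```text
time: 19.5
tool_pos: [455.1, -61.4, 44.2]
tcp_rot: [-3.141, 0.001, 0.314]
contact_force: [0.0, 0.1, -2.0]
grip_width: 56.6
finger_force: 30.0
```

arm_command --gripper '[45, 45, 45, 45, 45]' --pt "0.15 0.9 0" --pt "0.15 0.9 0" --pt "0.2 0.9 0" --pt "0.2 0.9 0" --pt "0.2 0.9 0" --twist '[0, 0, 0, 0, 0]'

```text
time: 20.12
tool_pos: [511.5, -162.2, 44.4]
tcp_rot: [-3.141, 0.0, 0.313]
contact_force: [-0.4, -0.9, -2.0]
grip_width: 56.7
finger_force: 30.0
```

arm_command --gripper '[45, 45, 45, 45, 45]' --pt "0.15 0.7 0.2" --pt "0 0.3 0.6" --pt "0 0 0.7" --pt "0 0 0.5" --pt "0 0 0.1" --twist '[0, 0, 0, 0, 0]'

```text
time: 20.75
tool_pos: [521.3, -183.0, -9.3]
tcp_rot: [-3.14, 0.002, 0.314]
contact_force: [0.9, 0.6, -1.5]
grip_width: 56.8
finger_force: 30.0
```

arm_command --gripper '[45, 45, 45, 45, 45]' --pt "0 0 0.1" --pt "0 0 0.1" --pt "0 0 0.1" --pt "0 0 0" --pt "0 0 0" --twist '[0, 0, 0, 0, 0]'

```text
time: 21.38
tool_pos: [522.8, -183.8, -13.5]
tcp_rot: [3.14, -0.001, 0.314]
contact_force: [-2.9, 1.7, 13.0]
grip_width: 56.9
finger_force: 30.0
```

arm_command --gripper '[45, 45, 45, 45, 45]' --pt "-0.1 0 0.05" --pt "-0.1 0 0.05" --pt "-0.1 0 0.05" --pt "-0.1 0 0" --pt "-0.1 0 0" --twist '[0, 0, 0, 0, 0]'

```text
time: 22.0
tool_pos: [516.1, -188.1, -15.1]
tcp_rot: [3.135, -0.011, 0.313]
contact_force: [7.4, 6.1, 14.9]
grip_width: 57.0
finger_force: 30.0
```

```bash
python3 - <<'E'
from h import *
o=get_obs();print(o['time'],o['tool_pos'],o['contact_force'],o['grip_width'],o['finger_force'])
im=capture("wrist")[:,:,::-1]; cv2.imwrite("pics/w9.png",im)
print([(r,im[r,305:325].mean(0).astype(int).tolist()) for r in range(160,275,4)])
E
```

```text
22.0 [ 516.14827954 -188.12042817  -15.08701417] [ 7.4140898   6.14101076 14.90164694] 56.96666189537884 29.999974071979523
[(160, [103, 100, 100]), (164, [103, 100, 100]), (168, [103, 101, 101]), (172, [104, 101, 101]), (176, [104, 101, 101]), (180, [105, 102, 102]), (184, [105, 103, 102]), (188, [105, 103, 103]), (192, [106, 103, 103]), (196, [106, 104, 103]), (200, [127, 127, 120]), (204, [218, 220, 205]), (208, [241, 243, 234]), (212, [231, 234, 223]), (216, [229, 232, 220]), (220, [229, 232, 221]), (224, [230, 232, 221]), (228, [231, 234, 223]), (232, [231, 234, 223]), (236, [231, 234, 223]), (240, [231, 234, 223]), (244, [232, 235, 223]), (248, [232, 235, 223]), (252, [231, 234, 223]), (256, [233, 235, 224]), (260, [233, 236, 225]), (264, [232, 235, 224]), (268, [233, 235, 225]), (272, [177, 182, 177])]
```

arm_command --gripper '[45, 45, 45, 45, 45]' --pt "-0.12 0 0" --pt "-0.12 0 0" --pt "-0.12 0 0.05" --pt "-0.12 0 0" --pt "-0.12 0 0" --twist '[0, 0, 0, 0, 0]'

```text
time: 22.68
tool_pos: [502.6, -194.1, -16.2]
tcp_rot: [3.132, -0.012, 0.313]
contact_force: [9.6, 3.3, 15.3]
grip_width: 57.1
finger_force: 30.0
```

```bash
python3 - <<'E'
from h import *
o=get_obs();print(o['time'],o['tool_pos'],o['contact_force'],o['grip_width'],o['finger_force'])
im=capture("wrist")[:,:,::-1]; cv2.imwrite("pics/w10.png",im)
print([(r,im[r,305:325].mean(0).astype(int).tolist()) for r in range(190,275,4)])
E
```

```text
22.675 [ 502.6149291  -194.09236546  -16.23539938] [ 9.57236667  3.34907885 15.34385511] 57.08016652932195 29.998801052570343
[(190, [108, 105, 104]), (194, [108, 106, 104]), (198, [109, 107, 105]), (202, [110, 108, 105]), (206, [131, 132, 123]), (210, [243, 244, 237]), (214, [240, 242, 233]), (218, [232, 234, 223]), (222, [232, 235, 224]), (226, [232, 235, 224]), (230, [232, 235, 224]), (234, [233, 236, 225]), (238, [233, 235, 225]), (242, [234, 236, 227]), (246, [234, 237, 227]), (250, [235, 237, 228]), (254, [235, 237, 228]), (258, [234, 237, 227]), (262, [235, 237, 227]), (266, [234, 237, 226]), (270, [234, 236, 226]), (274, [235, 237, 226])]
```

arm_command --gripper '[45, 45, 45, 45, 45]' --pt "0 0 0.1" --pt "-0.1 0 0.1" --pt "-0.15 0 0.1" --pt "-0.15 0 0" --pt "-0.15 0 0" --twist '[0, 0, 0, 0, 0]'

```text
time: 23.35
tool_pos: [489.3, -198.6, -23.8]
tcp_rot: [3.132, -0.011, 0.313]
contact_force: [8.9, 2.4, 16.3]
grip_width: 56.9
finger_force: 30.0
```

```bash
python3 - <<'E'
from h import *
o=get_obs();print(o['time'],o['tool_pos'],o['contact_force'],o['grip_width'],o['finger_force'])
im=capture("wrist")[:,:,::-1]; cv2.imwrite("pics/w11.png",im)
print([(r,im[r,305:325].mean(0).astype(int).tolist()) for r in range(190,275,4)])
E
```

```text
23.35 [ 489.33547377 -198.61220617  -23.82485986] [ 8.85165714  2.36275504 16.26601095] 56.856691081086765 29.99943047761917
[(190, [111, 109, 109]), (194, [112, 111, 110]), (198, [114, 112, 111]), (202, [115, 114, 113]), (206, [117, 116, 114]), (210, [118, 117, 115]), (214, [120, 119, 117]), (218, [153, 157, 156]), (222, [164, 171, 171]), (226, [193, 199, 201]), (230, [248, 248, 249]), (234, [249, 250, 251]), (238, [189, 195, 180]), (242, [232, 235, 225]), (246, [232, 235, 225]), (250, [231, 234, 224]), (254, [232, 235, 224]), (258, [232, 235, 224]), (262, [232, 235, 224]), (266, [231, 234, 223]), (270, [232, 235, 223]), (274, [233, 236, 224])]
```

arm_command --gripper '[45, 45, 45, 45, 45]' --pt "-0.15 0 0" --pt "-0.15 0 0.05" --pt "-0.15 0 0" --pt "-0.15 0 0" --pt "0 0 0" --twist '[0, 0, 0, 0, 0]'

```text
time: 24.02
tool_pos: [473.6, -203.3, -25.7]
tcp_rot: [3.133, -0.009, 0.313]
contact_force: [5.1, 1.3, 15.3]
grip_width: 56.7
finger_force: 30.0
```

```bash
python3 - <<'E'
from h import *
o=get_obs();print(o['time'],o['tool_pos'],o['contact_force'],o['grip_width'],o['finger_force'])
im=capture("wrist")[:,:,::-1]; cv2.imwrite("pics/w12.png",im)
print([(r,im[r,305:325].mean(0).astype(int).tolist()) for r in range(190,275,4)])
E
```

```text
24.025 [ 473.60661497 -203.32870112  -25.71524078] [ 5.11349705  1.34357369 15.29359626] 56.66670999655539 29.99415546655655
[(190, [109, 107, 107]), (194, [110, 108, 108]), (198, [110, 109, 109]), (202, [112, 110, 110]), (206, [113, 112, 111]), (210, [114, 113, 113]), (214, [165, 168, 170]), (218, [174, 179, 179]), (222, [175, 180, 180]), (226, [196, 203, 204]), (230, [205, 211, 214]), (234, [211, 215, 217]), (238, [247, 247, 247]), (242, [197, 202, 192]), (246, [190, 195, 182]), (250, [207, 213, 194]), (254, [229, 232, 220]), (258, [228, 231, 219]), (262, [228, 231, 219]), (266, [228, 231, 220]), (270, [228, 231, 219]), (274, [228, 231, 219])]
```

```bash
python3 - <<'E'
from h import *
from scipy.optimize import least_squares
o=get_obs(); T=R.from_euler('xyz',[np.pi,0,o['tcp_rot'][2]]).as_matrix()
def pts(p):
    X,t=p; r=[]
    for b,h in((0,0),(66,0),(80,2)):
        P=np.array([o['tool_pos'][0],o['tool_pos'][1],0])+T[:,0]*(X+b*np.cos(t)-h*np.sin(t)); P[2]=b*np.sin(t)+h*np.cos(t)
        r.append(proj("wrist",P,o)[1])
    return np.array(r)
im=cv2.imread("pics/w12.png"); col=im[195:275,305:325].mean((1,2)); print(col.astype(int).tolist())
for m in ([213,240,252],[213,241,249]):
    s=least_squares(lambda p:pts(p)-m,[0,1.2]); print(s.x[0],np.degrees(s.x[1]),s.fun)
cv2.imwrite("pics/v.png",np.hstack([cv2.resize(im[140:340,200:440],(480,400)),cv2.resize(capture("scene")[190:260,210:275,::-1],(320,400))]))
E
```

```text
[109, 109, 109, 109, 110, 110, 111, 111, 111, 111, 112, 112, 112, 113, 113, 113, 113, 112, 126, 168, 190, 178, 177, 177, 177, 178, 178, 178, 178, 177, 177, 201, 230, 210, 208, 210, 209, 209, 211, 214, 235, 248, 247, 247, 247, 249, 240, 197, 193, 193, 190, 189, 187, 179, 175, 205, 230, 228, 227, 227, 226, 226, 226, 226, 226, 226, 226, 226, 226, 226, 226, 226, 226, 226, 226, 226, 226, 226, 226, 226]
20.74212322839112 78.5489324014293 [ 0.5679938  -2.03677195  1.48708956]
20.39150309869276 77.94324475083141 [ 1.12516831 -4.01772013  2.92912763]
```

View pics/v.png

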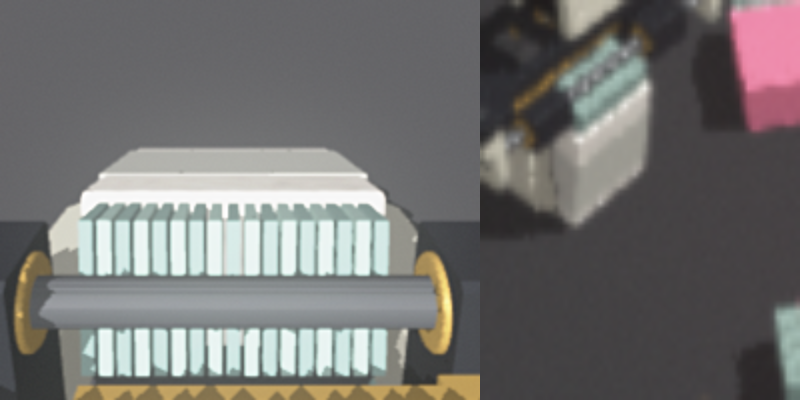

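The box is standing on its front foot edge, leaning about 12°, with slides up. It has slid about 50 mm back from its place, so I'll lift it slightly, carry it forward, set it down and drag it a little more upright.

arm_command --gripper '[45, 45, 45, 45, 45]' --pt "0 0 -0.4" --pt "0.4 0 -0.3" --pt "1 0 0" --pt "1 0 0" --pt "0.2 0 0.3" --twist '[0, 0, 0, 0, 0]'

```text
time: 24.75
tool_pos: [532.5, -180.6, -18.9]
tcp_rot: [3.14, -0.001, 0.315]
contact_force: [-0.3, 0.4, -1.1]
grip_width: 57.0
finger_force: 30.0
```

arm_command --gripper '[45, 45, 45, 45, 45]' --pt "0 0 0.15" --pt "0 0 0.1" --pt "-0.15 0 0.1" --pt "-0.15 0 0" --pt "-0.15 0 0" --twist '[0, 0, 0, 0, 0]'

```text
time: 25.38
tool_pos: [522.2, -185.4, -26.1]
tcp_rot: [3.138, -0.005, 0.313]
contact_force: [4.3, 2.0, 6.8]
grip_width: 56.7
finger_force: 30.0
```

```bash
cat >> h.py <<'E'
def tilt(m,o):
    from scipy.optimize import least_squares
    T=R.from_euler('xyz',[np.pi,0,o['tcp_rot'][2]]).as_matrix()
    def pts(p):
        X,t=p; r=[]
        for b,h in((0,0),(66,0),(80,2)):
            P=np.array([o['tool_pos'][0],o['tool_pos'][1],0])+T[:,0]*(X+b*np.cos(t)-h*np.sin(t)); P[2]=b*np.sin(t)+h*np.cos(t)
            r.append(proj("wrist",P,o)[1])
        return np.array(r)
    s=least_squares(lambda p:pts(p)-m,[0,1.2]); return s.x[0],np.degrees(s.x[1]),s.fun
E
python3 - <<'E'
from h import *
o=get_obs();print(o['time'],o['tool_pos'],o['contact_force'],o['moment'],o['grip_width'])
im=capture("wrist")[:,:,::-1]; cv2.imwrite("pics/w13.png",im)
print(im[195:275,305:325].mean((1,2)).astype(int).tolist())
E
```

```text
25.375 [ 522.16304396 -185.38962347  -26.06922261] [4.26134815 2.00718407 6.83533142] [ 0.33635878 -0.76351878 -0.01278301] 56.673773696347745
[107, 107, 108, 108, 108, 108, 109, 109, 110, 110, 110, 110, 110, 111, 111, 111, 110, 124, 167, 194, 179, 177, 178, 178, 178, 178, 178, 179, 179, 179, 178, 177, 203, 232, 209, 208, 210, 209, 209, 210, 211, 220, 244, 248, 247, 247, 248, 251, 218, 190, 190, 190, 186, 180, 177, 177, 174, 181, 213, 227, 225, 224, 224, 223, 223, 223, 223, 223, 223, 224, 224, 224, 224, 223, 223, 223, 223, 223, 223, 224]
```

arm_command --gripper '[45, 45, 60, 62, 66]' --pt "0.05 0 -0.15" --pt "0 0 0" --pt "0 0 0" --pt "0 0 0" --pt "0 0 0" --twist '[0, 0, 0, 0, 0]'

```text
time: 26.05
tool_pos: [521.1, -184.1, -24.2]
tcp_rot: [-3.141, 0.0, 0.314]
contact_force: [0.3, 0.8, 0.2]
grip_width: 65.8
finger_force: 0.0
```

```bash
python3 - <<'E'
from h import *
o=get_obs();print(o['time'],o['tool_pos'],o['contact_force'],o['moment'],o['grip_width'],o['finger_force'])
im=capture("wrist")[:,:,::-1]; cv2.imwrite("pics/w14.png",im)
print(im[195:275,305:325].mean((1,2)).astype(int).tolist())
print(tilt([212.5,243,253],o))
E
```

```text
26.05 [ 521.07958778 -184.07837664  -24.23286768] [0.34087816 0.84806273 0.15746775] [-0.0989621   0.18849454  0.01172704] 65.8190628018185 0.0
[105, 105, 105, 105, 105, 106, 106, 106, 106, 107, 107, 108, 107, 108, 108, 108, 106, 106, 151, 222, 216, 199, 189, 190, 190, 190, 190, 191, 190, 191, 191, 191, 191, 191, 192, 192, 192, 192, 192, 192, 192, 192, 195, 212, 224, 224, 219, 219, 221, 222, 221, 220, 220, 221, 221, 222, 223, 224, 233, 243, 246, 247, 247, 247, 247, 239, 214, 200, 199, 198, 193, 184, 182, 182, 179, 178, 177, 177, 176, 177]
(np.float64(20.552964980357334), np.float64(78.74495792177801), array([ 0.9553493 , -3.45723641,  2.53336101]))
```

```bash
python3 - <<'E'
from h import *
o=get_obs();im=cv2.imread("pics/w14.png")
print(im[270:290,305:325].mean((1,2)).astype(int).tolist())
for m in([213,260,275],[213,261,278],[213,261,282]):print(tilt(m,o))
E
```

```text
[178, 177, 177, 176, 177, 185, 186, 151, 107, 117, 127, 138, 135, 136, 147, 142, 139, 148, 153, 155]
(np.float64(20.19889482912011), np.float64(84.14713786741451), array([ 0.98785987, -3.80812353,  2.84631367]))
(np.float64(20.330929878245488), np.float64(84.8774698932613), array([ 0.78039748, -3.04036683,  2.27937949]))
(np.float64(20.634878048575477), np.float64(85.78487638293655), array([ 0.30246449, -1.19456078,  0.8989962 ]))
```

It looks upright and the gripper reads no force. I'll open wide and rise straight up.

arm_command --gripper '[91, 91, 91, 91, 91]' --pt "0 0 0" --pt "0 0 -0.2" --pt "0 0 -0.4" --pt "0 0 -0.7" --pt "0 0 -1" --twist '[0, 0, 0, 0, 0]'

```text
time: 26.72
tool_pos: [520.9, -183.9, 34.2]
tcp_rot: [-3.141, 0.0, 0.314]
contact_force: [0.4, 0.6, -0.3]
grip_width: 90.9
finger_force: 0.0
```

arm_command --gripper '[91, 91, 91, 91, 91]' --pt "0 0 -1" --pt "0 0 -1" --pt "0 0 -1" --pt "0 0 -0.8" --pt "0 0 0" --twist '[0, 0, 0, 0, 0]'

```text
time: 27.35
tool_pos: [522.2, -184.6, 130.5]
tcp_rot: [3.139, -0.003, 0.314]
contact_force: [-0.0, -0.3, -0.9]
grip_width: 91.2
finger_force: 0.0
```

```bash
python3 - <<'E'
from h import *
o=get_obs();print(o['time'],o['tool_pos'],o['contact_force'])
im=capture("wrist")[:,:,::-1]; cv2.imwrite("pics/w15.png",im)
t=capture("top")[:,:,::-1]; cv2.imwrite("pics/t15.png",t)
def segs(l): 
    l=l.mean(1).astype(int) if l.ndim==2 else l; return l.tolist()
print(im[120:275:3,306:326].mean((1,2)).astype(int).tolist())
c=np.array([527.,-183.]);a=.314;ex=np.array([np.cos(a),np.sin(a)]);ey=np.array([-np.sin(a),np.cos(a)])
for z in(0,66,80):
  for s in(-15,15): print(z,s,proj("wrist",[*(c+s*ex),z],o).round(),proj("top",[*(c+s*ex),z]).round(1),proj("scene",[*(c+s*ex),z]).round())
s=capture("scene")[:,:,::-1]; cv2.imwrite("pics/s15.png",s)
m=(im.min(2)>150)[100:260,220:420]; ys,xs=np.nonzero(m);print("bright bbox",xs.min()+220,xs.max()+220,ys.min()+100,ys.max()+100)
E
```

```text
27.35 [ 522.15089979 -184.63061047  130.48245063] [-0.02769703 -0.25052859 -0.88187564]
[103, 103, 103, 103, 104, 104, 104, 104, 105, 105, 105, 105, 106, 106, 106, 103, 219, 207, 207, 232, 244, 224, 196, 216, 216, 216, 216, 216, 216, 215, 216, 199, 92, 89, 95, 97, 99, 106, 105, 105, 105, 105, 104, 104, 104, 104, 103, 103, 103, 103, 103, 103]
0 -15 [315. 193.] [367.3 237.1] [242. 227.]
0 15 [315. 166.] [364.5 228.4] [249. 231.]
66 -15 [316. 212.] [370.4 237.7] [240. 209.]
66 15 [316. 180.] [367.4 228.5] [247. 214.]
80 -15 [316. 217.] [371.  237.8] [239. 205.]
80 15 [316. 184.] [368.  228.6] [247. 210.]
bright bbox 220 419 167 259
```

The wrist profile has the foot front at row 168, the slide tips at 186 and the back at 213. That matches a box standing upright at about (527,-183). Now the tab.

```bash
python3 - <<'E'
from h import *
o5=dict(tool_pos=np.array([384.656,77.632,65.934]),tcp_rot=np.array([np.pi,0,.3144]))
a=.314;ex=np.array([np.cos(a),np.sin(a)])
q=ray("wrist",263,86,83,o5)[:2]; print("tab front base",q,"centre",q+15*ex, "coupler", ray("wrist",278,108,76,o5)[:2]+26*ex)
im=cv2.imread("pics/w5.png").mean(2); print(im[70,225:330:3].astype(int).tolist(),im[20,225:330:3].astype(int).tolist())
rows([479.5,131,130],.317,14)
E
```

```text
tab front base [463.58642364 133.71147191] centre [477.85300944 138.34445471] coupler [479.48858518 131.58012987]
[196, 195, 196, 198, 197, 156, 103, 64, 66, 64, 62, 64, 63, 64, 63, 61, 56, 55, 54, 52, 92, 128, 130, 131, 132, 130, 130, 130, 131, 131, 150, 141, 111, 109, 109] [175, 220, 239, 236, 190, 74, 69, 68, 67, 68, 67, 67, 67, 65, 61, 56, 53, 52, 184, 237, 240, 240, 239, 237, 239, 239, 239, 237, 236, 238, 236, 182, 112, 111, 111]
twist/row -0.003
[[0.17, -0.89, -0.01], [0.17, -0.89, -0.01], [0.17, -0.89, -0.01], [0.17, -0.89, -0.01], [0.17, -0.89, -0.01], [0.17, -0.89, -0.01], [0.17, -0.89, -0.01], [0.17, -0.89, -0.01], [0.17, -0.89, -0.01], [0.17, -0.89, -0.01], [0.17, -0.89, -0.01], [0.17, -0.89, -0.01], [0.17, -0.89, -0.01], [0.17, -0.89, -0.01]]
```

arm_command --gripper '[80, 80, 80, 80, 80]' --pt "0.15 -0.9 0" --pt "0.15 -0.9 0" --pt "0.15 -0.9 0" --pt "0.15 -0.9 0" --pt "0.15 -0.9 0" --twist '[0, 0, 0, 0, 0]'

```text
time: 28.12
tool_pos: [503.8, -69.2, 128.4]
tcp_rot: [-3.141, -0.0, 0.315]
contact_force: [-0.1, 0.5, 0.3]
grip_width: 80.1
finger_force: 0.0
```

arm_command --gripper '[80, 80, 80, 80, 80]' --pt "0.15 -0.9 0" --pt "0.15 -0.9 0" --pt "0.15 -0.9 0" --pt "0.15 -0.9 0" --pt "0.15 -0.9 0" --twist '[0, 0, 0, 0, 0]'

```text
time: 28.75
tool_pos: [486.6, 43.5, 128.4]
tcp_rot: [-3.141, -0.0, 0.315]
contact_force: [-0.3, 0.8, -0.3]
grip_width: 79.8
finger_force: 0.0
```

arm_command --gripper '[80, 80, 80, 80, 80]' --pt "0.1 -0.9 0" --pt "0 -0.9 0" --pt "0 -0.9 0" --pt "0 0 0" --pt "0 0 0" --twist '[0, 0, 0, 0, 0]'

```text
time: 29.38
tool_pos: [468.8, 106.7, 128.5]
tcp_rot: [3.141, -0.0, 0.315]
contact_force: [0.5, 0.2, 0.4]
grip_width: 80.0
finger_force: 0.0
```

```bash
python3 - <<'E'
from h import *
o=get_obs();print(o['time'],o['tool_pos'],o['tcp_rot'])
im=capture("wrist")[:,:,::-1]; cv2.imwrite("pics/w16.png",im)
g=im.mean(2)
for r in range(120,262,10): print(r,g[r,250:390:4].astype(int).tolist())
for z in(131,83): print(z,proj("wrist",[479.5,131,z],o))
E
```

```text
29.375 [468.83058982 106.69591585 128.47024195] [ 3.14132111e+00 -2.79028523e-04  3.14539300e-01]
120 [187, 188, 191, 189, 187, 187, 242, 243, 241, 242, 243, 239, 241, 241, 216, 132, 131, 130, 129, 130, 127, 127, 124, 187, 184, 104, 76, 103, 103, 100, 100, 101, 100, 98, 99]
130 [189, 189, 189, 189, 189, 187, 242, 242, 240, 241, 243, 238, 240, 241, 219, 129, 130, 129, 129, 128, 127, 126, 126, 184, 185, 95, 77, 104, 102, 101, 100, 100, 99, 97, 100]
140 [187, 187, 186, 188, 184, 186, 241, 242, 240, 240, 242, 237, 239, 240, 220, 129, 130, 130, 128, 127, 127, 125, 125, 182, 182, 86, 77, 103, 101, 102, 100, 100, 99, 100, 99]
150 [188, 185, 182, 184, 185, 191, 194, 207, 205, 205, 211, 196, 202, 201, 173, 128, 128, 137, 128, 126, 126, 125, 122, 183, 182, 82, 75, 102, 102, 102, 99, 100, 98, 100, 99]
160 [183, 184, 182, 241, 242, 242, 243, 242, 241, 242, 241, 241, 242, 242, 242, 242, 240, 244, 124, 125, 123, 125, 123, 185, 178, 78, 84, 102, 102, 100, 101, 100, 100, 99, 98]
170 [163, 117, 120, 198, 239, 239, 240, 237, 237, 239, 236, 237, 239, 238, 236, 237, 222, 243, 123, 123, 123, 121, 121, 18
[... 842 characters left out ...]
, 98, 100, 98, 98, 99]
230 [100, 101, 102, 101, 101, 102, 101, 101, 100, 101, 100, 100, 101, 100, 103, 79, 72, 74, 73, 73, 72, 71, 70, 70, 71, 71, 72, 71, 70, 100, 98, 100, 99, 98, 100]
240 [100, 100, 100, 101, 100, 100, 99, 99, 99, 99, 99, 98, 99, 99, 100, 99, 99, 98, 98, 99, 97, 98, 97, 97, 71, 68, 70, 70, 71, 73, 99, 99, 98, 99, 58]
250 [100, 100, 99, 98, 99, 105, 119, 100, 98, 99, 100, 98, 100, 98, 97, 97, 99, 98, 96, 96, 98, 97, 98, 97, 95, 97, 69, 70, 71, 95, 99, 99, 98, 101, 58]
260 [99, 98, 98, 99, 98, 97, 97, 97, 98, 96, 99, 102, 97, 98, 99, 98, 98, 98, 96, 96, 97, 97, 97, 97, 98, 98, 98, 97, 98, 97, 97, 99, 100, 99, 57]
131 [286.30679931 206.57927142]
83 [291.86281491 188.21351599]
```

The tab's top face is at (288,202), giving about (482,131).

arm_command --gripper '[60, 60, 60, 60, 60]' --pt "0.4 -0.4 0" --pt "0.4 -0.36 0" --pt "0 0 0.6" --pt "0 0 0.8" --pt "0 0 0.6" --twist '[0, 0, 0, 0, 0]'

```text
time: 30.05
tool_pos: [482.5, 131.3, 77.5]
tcp_rot: [-3.141, 0.0, 0.314]
contact_force: [0.8, -0.7, 0.8]
grip_width: 60.4
finger_force: 0.0
```

arm_command --gripper '[60, 60, 0, 0, 0]' --pt "0 0 0.5" --pt "0 0 0.15" --pt "0 0 0" --pt "0 0 0" --pt "0 0 0" --twist '[0, 0, 0, 0, 0]'

```text
time: 30.68
tool_pos: [482.5, 130.7, 62.6]
tcp_rot: [3.141, -0.001, 0.313]
contact_force: [0.1, -1.0, -0.1]
grip_width: 34.7
finger_force: 0.0
```

arm_command --gripper '[0, 0, 0, 0, 0]' --pt "0 0 0" --pt "0 0 0" --pt "0 0 0" --pt "0 0 0" --pt "0 0 0" --twist '[0, 0, 0, 0, 0]'

```text
time: 31.3
tool_pos: [481.7, 132.4, 62.3]
tcp_rot: [-3.139, -0.0, 0.314]
contact_force: [-1.9, 8.9, 2.8]
grip_width: 13.7
finger_force: 30.0
```

The tab is gripped at 13.7 mm and 30 N. Pulling it sideways, toward the tool's -y.

arm_command --gripper '[0, 0, 0, 0, 0]' --pt "0 -0.2 0" --pt "0 -0.2 0" --pt "0 -0.2 0" --pt "0 -0.2 0" --pt "0 0 0" --twist '[0, 0, 0, 0, 0]'

```text
time: 31.92
tool_pos: [476.3, 148.7, 62.3]
tcp_rot: [3.139, -0.0, 0.314]
contact_force: [0.1, -7.5, 2.3]
grip_width: 13.9
finger_force: 30.0
```

```bash
python3 - <<'E'
from h import *
o=get_obs();print(o['time'],o['tool_pos'],o['contact_force'],o['moment'],o['grip_width'])
d=o['tool_pos'][:2]-[481.7,132.4]; print("pull",d@[-.309,.951], "fwd",d@[.951,.309])
a=.314;T=R.from_euler('xyz',[np.pi,0,a]).as_matrix();print("force tool",T.T@o['contact_force'])
# arc for lifting: tab rel hinge (-190,+50)
for th in np.arange(0,.46,.05):
    x=-190*np.cos(th)+50*np.sin(th)+190; z=50*np.cos(th)+190*np.sin(th)-50; print(round(th,2),"fwd %.1f up %.1f coupler up %.1f"%(x,z,190*np.sin(th)-12*np.cos(th)+12))
E
```

```text
31.925 [476.26824901 148.7336492   62.32040991] [ 0.09503734 -7.47796985  2.30576729] [-1.52522786 -0.02862158  0.17069689] 13.859160974813495
pull 17.21171144222481 fwd -0.11849759099854429
force tool [-2.21929649  7.14169365 -2.30576729]
0.0 fwd 0.0 up 0.0 coupler up 0.0
0.05 fwd 2.7 up 9.4 coupler up 9.5
0.1 fwd 5.9 up 18.7 coupler up 19.0
0.15 fwd 9.6 up 27.8 coupler up 28.5
0.2 fwd 13.7 up 36.8 coupler up 38.0
0.25 fwd 18.3 up 45.5 coupler up 47.4
0.3 fwd 23.3 up 53.9 coupler up 56.7
0.35 fwd 28.7 up 62.1 coupler up 65.9
0.4 fwd 34.5 up 70.0 coupler up 74.9
0.45 fwd 40.7 up 77.7 coupler up 83.8
```

The latch is out about 17 mm against a spring force of about 7.5 N. Now I'll lift along the hinge arc.

arm_command --gripper '[0, 0, 0, 0, 0]' --pt "0.05 0 -0.2" --pt "0.08 0 -0.25" --pt "0.12 0 -0.35" --pt "0.14 0 -0.35" --pt "0.15 0 -0.35" --twist '[0, 0, 0, 0, 0]'

```text
time: 32.55
tool_pos: [488.6, 152.5, 98.8]
tcp_rot: [3.14, 0.002, 0.314]
contact_force: [4.6, -7.2, -6.6]
grip_width: 13.9
finger_force: 30.0
```

arm_command --gripper '[0, 0, 0, 0, 0]' --pt "0.17 0 -0.35" --pt "0.19 0 -0.34" --pt "0.2 0 -0.32" --pt "0.16 0 -0.25" --pt "0 0 0" --twist '[0, 0, 0, 0, 0]'

```text
time: 33.17
tool_pos: [506.4, 158.0, 130.4]
tcp_rot: [3.139, 0.001, 0.313]
contact_force: [4.2, -7.2, -6.2]
grip_width: 13.7
finger_force: 30.0
```

```bash
python3 - <<'E'
from h import *
o=get_obs();print(o['time'],o['tool_pos'],o['contact_force'],o['grip_width'],o['finger_force'])
d=o['tool_pos']-[476.3,148.7,62.3]; print("pull",d[:2]@[-.309,.951], "fwd",d[:2]@[.951,.309],"up",d[2])
s=capture("scene")[:,:,::-1]; cv2.imwrite("pics/s20.png",s)
w=capture("wrist")[:,:,::-1]; cv2.imwrite("pics/w20.png",w)
# box check: compare scene around box with s15, and coupler brightness in scene
a=cv2.imread("pics/s15.png"); print("box diff",np.abs(a[195:240,228:262].astype(int)-s[195:240,228:262]).mean())
print("arm diff",np.abs(a[150:215,300:400].astype(int)-s[150:215,300:400]).mean())
E
```

```text
33.175 [506.40066547 158.00653901 130.39385062] [ 4.21480672 -7.1803192  -6.19968494] 13.710808532576989 30.00099778175354
pull -0.45058703292701385 fwd 31.501453420401724 up 68.09385061901175
box diff 3.529847494553377
arm diff 23.345435897435898
```

```bash
python3 - <<'E'
from h import *
o=get_obs();a=.314;ex=np.array([np.cos(a),np.sin(a)]);ey=np.array([-ex[1],ex[0]])
H=np.array([480.5,131])+190*ex
for th in(0,.2,.3,.37,.45):
    r=[]
    for y in(-25,25):
        x,z=-216,14; X=x*np.cos(th)+z*np.sin(th); Z=-x*np.sin(th)+z*np.cos(th)+62
        r.append(proj("wrist",[*(H+X*ex+y*ey),Z],o).round().tolist())
    # far: arm beam axis near hinge
    print(th,r)
g=cv2.imread("pics/w20.png").mean(2)
for r in range(130,300,10): print(r,g[r,270:480:6].astype(int).tolist())
im=cv2.imread("pics/s20.png").mean(2); b=cv2.imread("pics/s15.png").mean(2)
print("scene box col",im[195:240:3,241:247].mean(1).astype(int).tolist(),b[195:240:3,241:247].mean(1).astype(int).tolist())
E
```

```text
0 [[362.0, 265.0], [308.0, 265.0]]
0.2 [[370.0, 284.0], [307.0, 285.0]]
0.3 [[376.0, 293.0], [306.0, 293.0]]
0.37 [[380.0, 297.0], [305.0, 298.0]]
0.45 [[387.0, 302.0], [304.0, 302.0]]
130 [106, 106, 184, 206, 232, 227, 235, 230, 226, 245, 244, 245, 243, 244, 244, 189, 218, 137, 126, 119, 80, 101, 101, 99, 97, 97, 96, 96, 95, 96, 96, 95, 94, 94, 93]
140 [106, 106, 184, 203, 203, 205, 205, 207, 224, 245, 245, 245, 243, 244, 244, 149, 140, 136, 124, 116, 80, 102, 100, 98, 98, 97, 96, 96, 95, 95, 94, 95, 95, 95, 94]
150 [104, 106, 184, 205, 206, 206, 206, 208, 225, 245, 244, 245, 243, 244, 244, 160, 141, 140, 126, 107, 82, 103, 100, 99, 98, 96, 95, 95, 95, 93, 95, 96, 96, 94, 94]
160 [104, 104, 181, 199, 202, 204, 204, 205, 219, 245, 244, 245, 243, 244, 244, 168, 144, 142, 126, 101, 82, 104, 100, 99, 98, 97, 95, 95, 95, 95, 94, 94, 95, 95, 93]
170 [104, 107, 182, 183, 183, 185, 183, 187, 219, 246, 244, 245, 244, 244, 244, 172, 131, 129, 125, 86, 82, 105, 102, 98, 98, 96, 97, 95, 95, 96, 95, 94, 94, 94, 95]
180 [103, 106, 179, 183, 183, 184, 185, 183, 214, 246, 244, 245, 244, 244, 244, 1
[... 1312 characters left out ...]
8, 75, 74, 71, 70, 68, 65, 66, 63, 63, 63, 85, 96, 96, 121, 178, 179, 177]
270 [66, 68, 68, 103, 135, 60, 63, 64, 69, 67, 64, 99, 131, 80, 76, 76, 75, 73, 70, 70, 68, 66, 67, 65, 63, 62, 63, 61, 63, 62, 178, 178, 178, 177, 207]
280 [72, 72, 64, 88, 79, 112, 111, 112, 111, 112, 113, 112, 111, 164, 77, 76, 75, 74, 73, 72, 72, 71, 70, 69, 69, 68, 69, 68, 67, 68, 68, 110, 106, 108, 108]
290 [74, 74, 56, 84, 84, 144, 141, 142, 142, 142, 141, 142, 141, 220, 79, 78, 78, 77, 76, 77, 75, 73, 74, 72, 73, 71, 73, 73, 72, 74, 73, 82, 138, 137, 137]
scene box col [43, 43, 63, 127, 163, 159, 155, 198, 215, 198, 176, 174, 171, 173, 70] [68, 69, 78, 128, 164, 160, 156, 199, 217, 199, 178, 175, 172, 174, 70]
```

The coupler appears about 72 px wide, where about 75 is expected raised and 54 shut, so the arm is up about 7 cm. The box still stands unchanged in the scene view. I'll hold for one still call, then hand in.

arm_command --gripper '[0, 0, 0, 0, 0]' --pt "0 0 0" --pt "0 0 0" --pt "0 0 0" --pt "0 0 0" --pt "0 0 0" --twist '[0, 0, 0, 0, 0]'

```text
time: 33.9
tool_pos: [506.3, 158.0, 130.2]
tcp_rot: [3.139, 0.001, 0.313]
contact_force: [4.2, -6.6, -5.9]
grip_width: 13.8
finger_force: 30.0
```

```bash
python3 - <<'E'
from plant import *
o=get_obs();print(o['tool_pos'],o['grip_width'],abs(o['dq']).max())
print(close_job())
E
```

```text
[506.31386975 157.99570122 130.21738824] 13.8354649965275 0.0009634886640529267
the job is handed in; nothing more can be done
None
```

I handed the job in at about 34 s: the slide box stands on its closed end, slides up and released, close to where it lay, and the press arm is unlatched and held still with its free end up about 7 cm by the tab. The hand-in gave no verdict, so success rests on my own camera and force readings.

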